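Feed the jar rack past the spring gate

TASK

Load the rack of spice jars into the holding bay of the chute: with one fingertip press the long bar beside the chute down and hold it, so that the gate is up and clear, and meanwhile push the rack along the chute with the other fingertip (the upright tab at its rear is there for this) until its tray is wholly past the gate. Then let go of both, so that the gate drops shut behind the tray and over its tongue. Push only: never lift or tip the rack, do not let it run into the gate or the gate come down on it, and leave the other things on the table where they are.

Things in the scene. Friction and masses are not known exactly. Their poses are not given: they have to be found in the camera images.
- chute: Fixed steel chute, open on top and at its loading end (y = -330 mm). Origin on the table below the gate, midway between the walls; +y along the chute, the push direction; z up. Inside 70 mm wide; floor 4 mm, wall tops 30 mm above the table; walls 4 mm thick. The gate's shaft, 8 mm thick, runs outside the -x wall at x = -43 mm, z = 34 mm.
- gate_line (a point): Point on the chute's floor, midway between its walls, in the plane of the gate (chute y = 0). Beyond it lies the holding bay, shut off by an end stop 125 mm further along +y.
- gate (a joint): Angle of the stop gate (rad): 0 shut, 1.25 at its stop. It turns up sideways in its own plane, so pushing the rack at it cannot open it; pressing the long bar down does. Clear of the jars from 0.8; 0.9 to 1.1 is a good opening. A spring shuts it when the bar is let go.
- gate_blade (a point): Centre of the gate blade: aluminium, 42 mm wide, 8 mm thick along the chute, 36 mm tall, on a bent arm over the chute. Shut it covers chute x = -13 to +29 mm, 16 to 52 mm above the table: it passes over the rack's tongue but not over its tray. Open, it sticks up to about 115 mm.
- bar_mid (a point): Middle of the gate's press bar, a dark steel strip 285 x 24 x 5 mm outside the chute's -x wall (chute y = -315 to -30 mm), 36 mm from the shaft axis. Shut: chute x = -73 mm, 53 mm high, outer edge tilted up to 64 mm. At gate angle 0.9: level, x = -77 mm, its top 25 mm high (21 mm at 1.0). 3 to 6 N holds it down; a fingertip can slide along it.
- rack: Loose wooden rack in the chute, 0.25 to 0.5 kg. Origin: centre of the tray's underside; +y the push direction. Tray 64 mm wide, 96 mm long (y = -48 to +48 mm), walls 26 mm high; six jars fixed in it, tops at 36 mm. Behind it a flat tongue (40 mm wide, 6 mm thick) leads to an upright push tab 60 mm wide, 36 mm tall, 8 mm thick, rear face at y = -148 mm.
- push_face (a point): Centre of the rear face of the rack's push tab, 24 mm above the rack's underside; pushed here towards +y.
- mug: white mug, 80 mm across, 90 mm tall; origin at the centre of its underside. A bystander: leave alone.
- tumbler: drinking glass, 68 mm across, 90 mm tall; origin at the centre of its underside. A bystander: leave alone.
- spice_jar: single spice jar standing loose on the table, 42 mm across, 70 mm tall; origin at the centre of its underside. A bystander: leave alone.
- shaker: steel shaker, 40 mm across, 72 mm tall; origin at the centre of its underside. A bystander: leave alone.
- bowl: blue bowl, 130 mm across, 55 mm tall; origin at the centre of its underside. A bystander: leave alone.
- carton: cardboard carton, 90 x 130 x 60 mm; origin at the centre of its underside. A bystander: leave alone.
Mind the look-alikes: they are no part of the job. Of the things like the rack, leave any that is blue; of the rest the larger one is meant.

How it is judged:
By the outcome, as a careful person would: the job done as asked, in the order asked, and still so for the second after the job is handed in, with the robot touching nothing.
It also fails if it takes over 43 s, if anything falls off the work surface, if the arm or the gripper's body presses on something with over 40 N, if the wrist force passes 120 N, or if a joint passes its speed limit or range.

ROBOT

A 6-joint arm with a two-finger parallel gripper is mounted at the origin on the work surface. World frame = base frame: x ahead of the robot, y to its left, z up, the work surface at z = 0. Lengths are in m, angles in rad, forces in N, time in s.
With the tool pointing down it reaches from about 0.325 to 0.875 m from the base axis. Payload 4.4 kg.
Tool frame: the origin (TCP) lies on the front face of the gripper's body, between the roots of the fingers; the fingertips stand 73 mm ahead of it and the grasp point (between the pads) lies 54 mm ahead of it; y points along the fingers, z is the direction in which the jaws open and shut, and the axes are right-handed (so a half turn about y gives the same grasp; the last joint's range is limited). The gripper opens to 85 mm and grips with 20 to 120 N. Pads are 22 mm wide; open, the fingers measure 114 mm over their backs; the gripper's body (76 mm by 85 mm) begins 54 mm behind the grasp point. The pads swing forward as they close: fully open they stand 13 mm farther back than shut.
Start: joints at [1.121, 0.207, 1.542, -0, 1.393, -0.15], TCP at [0.17, 0.549, 0.304] pointing down, gripper open.
Joint ranges: [-2.73, 2.73], [-0.86, 2.22], [0.23, 2.46], [-1.11, 4.25], [0.08, 2.63], [-2.82, 2.82]. Speed limits (rad/s): [2.79, 2.79, 3.14, 3.14, 3.14, 3.14].

INTERFACE

Orientations are given as a rotation vector (axis times angle).
In Python, from cell import bot gives the robot as it stands. The module is installed in compiled form; this text tells all that it offers.
- The arm moves only by the tool jog_arm, never from a script. Its argument "increments" is text: rows parted by semicolons, each of 5 numbers parted by spaces: the closure, from -1 (fully open) to 1 (shut), then the shift along the world's x, y, z in mm, then the turn about the world's z in degrees. In form: gripper dx dy dz spin; .... A call has 1 to 8 rows; each row shifts and turns the commanded pose from where the row before left it; what a row does not reach is not made up. A row lasts 1/8 s, in which the tool goes at most 62.5 mm and 10.7 degrees, less where a joint would pass 70% of its speed; a pose out of reach is approached as far as the arm can. A call with a gripper value outside its range is refused whole. The fingers move at their own pace and stop on an object; the grip force is fixed at half the most. Time passes only in rows, so rows that do not move let the fingers close. It gives the time, the measured TCP pose, the force and the opening at its end, in the units of the state.
- bot.get_state(): the state, without advancing time (a new reading comes with each control period).
- bot.snapshot(name): name is "scene" or "top" or "wrist"; returns the picture (420x560x3 uint8, red, green, blue); there is no depth.
- bot.camera_info(name): a dict with "K" (3x3 intrinsics, pixels), "view" (4x4, takes a point from world to camera coordinates); the wrist camera has in their place "tool_from_camera" (4x4, takes a point from camera to tool coordinates, whose origin is the TCP and whose axes are the tool frame's). Camera axes: x right, y down, z forward; pixel columns grow to the right and rows downward; lengths in m; the calibration is good to about 2 mm. A picture is of the moment at which its call begins: read the wrist's pose just before it. camera_info takes no time and is no camera call.
- bot.job_done(): hands the job in, once; it reports no verdict.
The state is a dict: "time": time; "q": joint angles; "qd": joint speeds; "tau": joint torques, N m; "tcp_pos": TCP position; "tcp_rot": TCP orientation; "contact_force": force on the tool from outside, world axes, zero at the start; "ft_torque": the same for the moment, N m; "opening": finger opening in m.
Only numpy, scipy, OpenCV 4.12 (cv2) and the standard library are available. Lean on these libraries where they do the work, as an engineer would, in place of code of your own. Each camera call takes 0.05 s, during which the arm holds its last target.

## Working session

There is one attempt and no reset: what is moved stays moved. The work goes in short steps, Python scripts to look and compute and a tool call to move; the robot and the scene stay as the last step left them, time stands still between calls to the robot, and variables do not carry over. Pictures are saved under pics/ and viewed, and the job is handed in when it is done.

Besides the shell and the picture viewer there is one more tool, called after "Request:" by a JSON object that holds its "op" and its "data". jog_arm: Moves the arm, as the interface text tells. Its arguments: {"type":"object","properties":{"increments":{"type":"string"}},"required":["increments"]}

```bash
mkdir -p pics
python3 - <<'E'
from cell import bot
import cv2,numpy as np
s=bot.get_state()
print({k:np.round(v,4).tolist() for k,v in s.items()})
for n in("scene","top"):
    cv2.imwrite(f"pics/{n}0.png",bot.snapshot(n)[:,:,::-1])
    c=bot.camera_info(n);print(n,{k:np.round(v,4).tolist() for k,v in c.items()})
E
```

```text
{'time': 0.0, 'q': [1.1205, 0.2074, 1.543, 0.0, 1.3935, -0.1505], 'qd': [0.0019, 0.0009, 0.0002, 0.0006, -0.0008, 0.0006], 'tau': [-0.0002, -38.3012, -29.1605, 0.0, 0.0102, 0.0], 'tcp_pos': [0.1696, 0.5488, 0.3027], 'tcp_rot': [-1.5602, 0.2359, -0.2348], 'contact_force': [-0.0869, 0.9047, -0.6714], 'ft_torque': [-0.0265, 0.0349, 0.0148], 'opening': 0.0857}
scene {'K': [[402.0166, 0.0, 280.2734], [0.0, 402.0166, 206.2848], [0.0, 0.0, 1.0]], 'view': [[-0.5557, 0.8314, 0.0013, 0.3382], [0.7059, 0.4726, -0.5276, -0.338], [-0.4392, -0.2923, -0.8495, 1.2984], [0.0, 0.0, 0.0, 1.0]]}
top {'K': [[486.0904, 0.0, 268.2379], [0.0, 486.0904, 209.1423], [0.0, 0.0, 1.0]], 'view': [[-0.1464, -0.9892, -0.0069, 0.0453], [-0.9693, 0.1448, -0.1989, 0.5463], [0.1978, -0.0224, -0.98, 1.2214], [0.0, 0.0, 0.0, 1.0]]}
```

View pics/scene0.png

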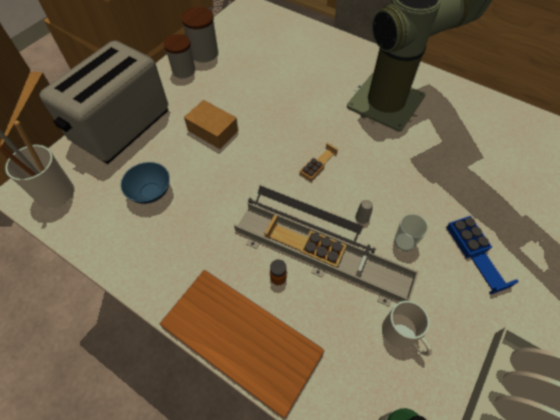

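View pics/top0.png

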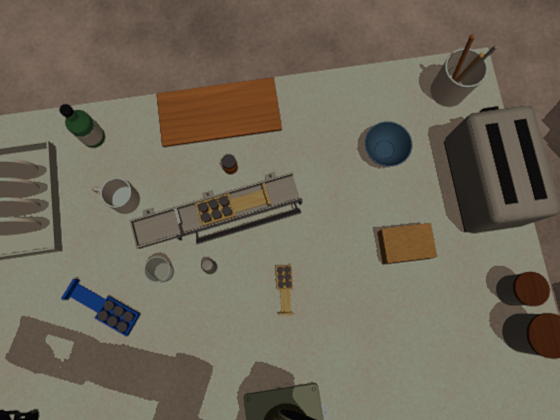

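Run:
```python
import cv2
a=cv2.imread("pics/top0.png")[150:270,120:310];cv2.imwrite("pics/topc.png",cv2.resize(a,None,fx=4.2,fy=4.2,interpolation=cv2.INTER_CUBIC))
a=cv2.imread("pics/scene0.png")[175:315,225:425];cv2.imwrite("pics/scenec.png",cv2.resize(a,None,fx=4,fy=4,interpolation=cv2.INTER_CUBIC))
```

```text
(no output)
```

View pics/topc.png

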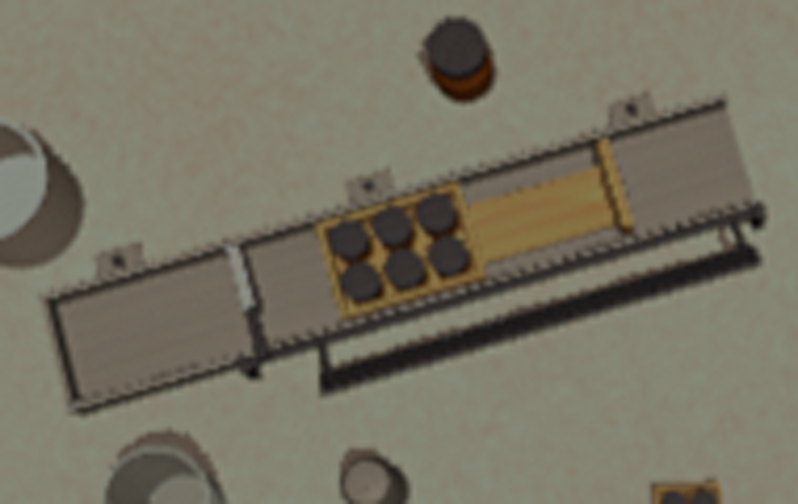

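View pics/scenec.png

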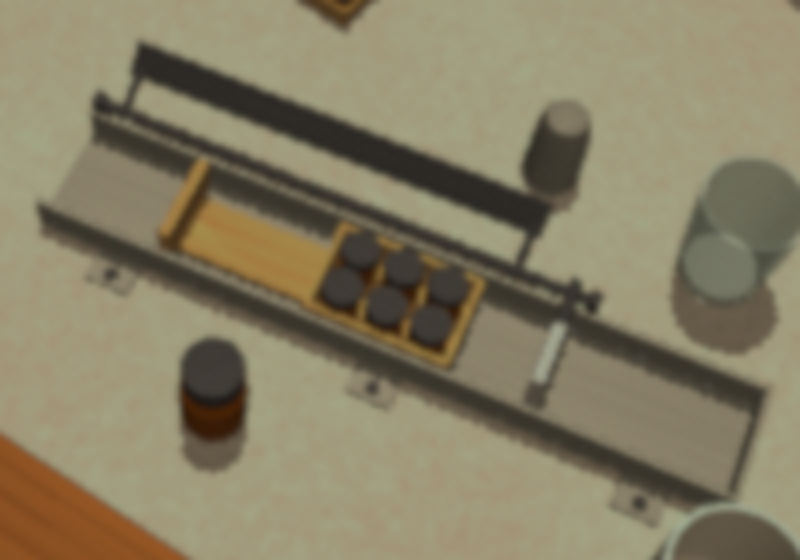

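```bash
cat > h.py <<'E'
import numpy as np
from cell import bot
from scipy.optimize import least_squares
C={n:bot.camera_info(n) for n in("scene","top")}
def proj(n,P):
    c=C[n];P=np.atleast_2d(P);p=P@c["view"][:3,:3].T+c["view"][:3,3];p=p@c["K"].T;return p[:,:2]/p[:,2:]
def back(n,uv,z):
    c=C[n];R=c["view"][:3,:3];o=-R.T@c["view"][:3,3];d=R.T@np.linalg.solve(c["K"],[*uv,1]);return o+d*(z-o[2])/d[2]
def top(u,v):return ((u+.5)/4.2-.5+120,(v+.5)/4.2-.5+150)
def sc(u,v):return ((u+.5)/4-.5+225,(v+.5)/4-.5+175)
E
cat > fit.py <<'E'
from h import *
obs=[("top",top(50,298),(39,129,30)),("top",top(75,410),(-39,129,30)),("top",top(724,100),(39,-330,30)),
("scene",sc(42,207),(39,-330,30)),("scene",sc(735,500),(39,129,30)),("scene",sc(768,388),(-39,129,30)),
("scene",sc(137,42),(-81,-315,63)),("scene",sc(550,206),(-81,-30,63)),("top",top(762,262),(-81,-315,63)),("top",top(323,392),(-81,-30,63))]
def c2w(p,P):
    P=np.atleast_2d(P)/1000.;c,s=np.cos(p[2]),np.sin(p[2]);return np.c_[p[0]+c*P[:,0]-s*P[:,1],p[1]+s*P[:,0]+c*P[:,1],P[:,2]]
f=lambda p:np.concatenate([proj(n,c2w(p,P))[0]-uv for n,uv,P in obs])
r=least_squares(f,[.45,.15,.1],loss="soft_l1")
p=r.x
if __name__=="__main__":
    print(p,np.round(f(p).reshape(-1,2),1).tolist())
    R=np.array([[np.cos(p[2]),-np.sin(p[2])],[np.sin(p[2]),np.cos(p[2])]])
    def w2c(P):return (R.T@(P[:2]-p[:2]))*1000
    for n,uv,z in[("top",top(611,137),.040),("top",top(633,228),.040),("top",top(320,228),.030),("top",top(343,317),.03),("scene",sc(205,160),.04),("scene",sc(160,240),.04),("scene",sc(487,283),.03),("scene",sc(450,366),.03)]:
        print(n,z,w2c(back(n,uv,z)).round(1))
    for n,uv,z in [("top",(208,261),.072),("top",(158,258),.09),("top",(118,185),.09),("top",(229,159),.07)]: print(w2c(back(n,uv,z)).round(), back(n,uv,z).round(3))
    for P in [(-77,-100,25),(-77,-300,25),(0,-148,0),(0,-300,28)]: print(P,c2w(p,P))
E
python3 fit.py
```

```text
[0.56030723 0.20198472 0.14890332] [[-2.3, -1.3], [-1.3, -0.2], [1.1, -2.8], [-2.1, -1.5], [0.7, 0.1], [1.4, -0.7], [0.1, -0.6], [0.7, -0.8], [0.9, -0.8], [0.0, 0.1]]
top 0.04 [  27.7 -247.2]
top 0.04 [ -33.4 -243.2]
top 0.03 [ 27.3 -52.4]
top 0.03 [-32.7 -51.1]
scene 0.04 [ -29.7 -241.8]
scene 0.04 [  34.2 -242.2]
scene 0.03 [-29.8 -48.9]
scene 0.03 [ 31.7 -49.7]
[-135.  -47.] [0.433 0.136 0.072]
[-94.  69.] [0.457 0.257 0.09 ]
[119. 122.] [0.66 0.34 0.09]
[ 109. -172.] [0.694 0.048 0.07 ]
(-77, -100, 25) [[0.49899465 0.09166805 0.025     ]]
(-77, -300, 25) [[ 0.52866538 -0.10611882  0.025     ]]
(0, -148, 0) [[0.58226357 0.05562243 0.        ]]
(0, -300, 28) [[ 0.60481333 -0.09469559  0.028     ]]
```

Run:
```python
from fit import *
from scipy.spatial.transform import Rotation as Ro
s=bot.get_state();R=Ro.from_rotvec(s["tcp_rot"]).as_matrix();print(R.round(3))
z=R[:,2];print("z yaw",np.degrees(np.arctan2(z[1],z[0])),"chute x yaw",np.degrees(p[2]))
print(c2w(p,(-36,-275,0)),bot.camera_info("wrist"))
```

```text
[[ 0.955 -0.001  0.295]
 [-0.295 -0.002  0.955]
 [-0.    -1.    -0.002]]
z yaw 72.82372431569337 chute x yaw 8.531532074350421
[[ 0.56550285 -0.07531296  0.        ]] {'K': array([[376.12171937,   0.        , 281.696991  ],
       [  0.        , 376.12171937, 219.73242108],
       [  0.        ,   0.        ,   1.        ]]), 'tool_from_camera': array([[ 6.99274274e-04,  9.48878660e-01,  3.15640300e-01,
        -8.21600256e-02],
       [-8.92451368e-05, -3.15640317e-01,  9.48878908e-01,
        -6.92950357e-02],
       [ 9.99999752e-01, -6.91695972e-04, -1.36036347e-04,
        -7.85470569e-04],
       [ 0.00000000e+00,  0.00000000e+00,  0.00000000e+00,
         1.00000000e+00]])}
```

Request:
{"op": "jog_arm", "data": {"increments": "-0.5 25 -39 0 -4; -0.5 25 -39 0 -4; -0.5 25 -39 0 -4; -0.5 25 -39 0 -4; -0.5 25 -39 0 -4; -0.5 25 -39 0 -4; -0.5 25 -39 0 -4; -0.5 25 -39 0 -4"}}

```text
time: 1.1
tcp_pos: [0.3701, 0.2359, 0.3036]
tcp_rot: [-1.465, 0.672, -0.672]
contact_force: [0.3, 0.9, -0.8]
opening: 0.064
```

Request:
{"op": "jog_arm", "data": {"increments": "-0.5 25 -39 0 -4; -0.5 25 -39 0 -4; -0.5 25 -39 0 -4; -0.5 25 -39 0 -4; -0.5 25 -39 0 -4; -0.5 25 -39 0 -4; -0.5 25 -39 0 -4; -0.5 21 -39 0 -4.3"}}

```text
time: 2.1
tcp_pos: [0.5663, -0.076, 0.3033]
tcp_rot: [-1.275, 1.102, -1.1]
contact_force: [0.6, 0.5, -0.0]
opening: 0.0644
```

Request:
{"op": "jog_arm", "data": {"increments": "-0.5 0 0 0 0; -0.5 0 0 0 0"}}

```text
time: 2.35
tcp_pos: [0.5653, -0.0743, 0.3031]
tcp_rot: [-1.276, 1.101, -1.097]
contact_force: [0.1, 0.1, -0.3]
opening: 0.0642
```

Run:
```python
from cell import bot
import cv2,numpy as np
s=bot.get_state();print({k:np.round(v,4).tolist() for k,v in s.items()})
np.save("s1.npy",np.r_[s["tcp_pos"],s["tcp_rot"]])
cv2.imwrite("pics/wrist1.png",bot.snapshot("wrist")[:,:,::-1])
```

```text
{'time': 2.35, 'q': [-0.2827, 0.1979, 1.5535, 0.0005, 1.3922, -0.4316], 'qd': [0.0209, -0.0158, 0.0125, -0.0002, -0.0006, 0.0007], 'tau': [-0.7143, -37.5781, -29.5252, -0.0495, -0.0403, 0.0004], 'tcp_pos': [0.5653, -0.0743, 0.3031], 'tcp_rot': [-1.2763, 1.1006, -1.0972], 'contact_force': [0.1332, 0.0734, -0.345], 'ft_torque': [-0.0143, 0.0609, 0.0802], 'opening': 0.0642}
```

View pics/wrist1.png

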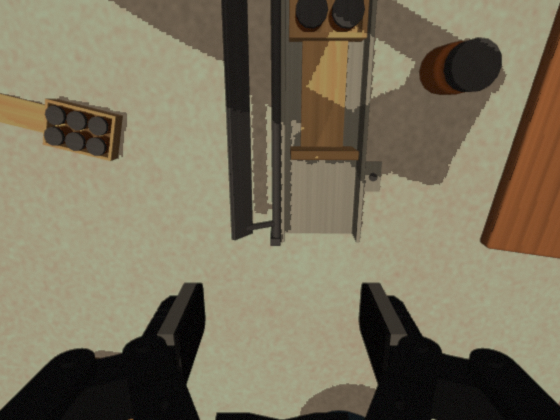

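```bash
cat >> h.py <<'E'
from scipy.spatial.transform import Rotation as Ro
CW=bot.camera_info("wrist")
def wback(s,uv,z):
    T=np.eye(4);T[:3,:3]=Ro.from_rotvec(s[3:]).as_matrix();T[:3,3]=s[:3];T=T@CW["tool_from_camera"]
    d=T[:3,:3]@np.linalg.solve(CW["K"],[*uv,1]);o=T[:3,3];return o+d*(z-o[2])/d[2]
E
python3 - <<'E'
from fit import *
import cv2
s=np.load("s1.npy")
c,sn=np.cos(p[2]),np.sin(p[2]);R=np.array([[c,-sn],[sn,c]])
w=lambda P:(R.T@(P[:2]-p[:2])*1000).round(1)
for nm,uv,z in[("tab L",(291,152),.04),("tab R",(358,152),.04),("floorend L",(290,233),.004),("floorend R",(357,234),.004),("bar outer near end",(233,239),.063),("bar outer far",(223,0),.063),("wall outer R top end",(362,241),.03),("wall outer R top far",(376,0),.03),("tray rear L",(290,40),.03),("tray rear R",(368,40),.03)]:
    print(nm,w(wback(s,uv,z)))
a=cv2.imread("pics/wrist1.png")[0:250,210:400];cv2.imwrite("pics/w1c.png",cv2.resize(a[110:],None,fx=4,fy=4,interpolation=cv2.INTER_CUBIC))
E
```

```text
tab L [ -29.6 -240.6]
tab R [  29.2 -240.6]
floorend L [ -29.3 -329.8]
floorend R [  40.7 -330.9]
bar outer near end [ -80.8 -313.6]
bar outer far [ -80.3 -127.5]
wall outer R top end [  40.6 -328.5]
wall outer R top far [  38.  -120.6]
tray rear L [ -30.9 -149.8]
tray rear R [  33.7 -149.9]
```

View pics/w1c.png

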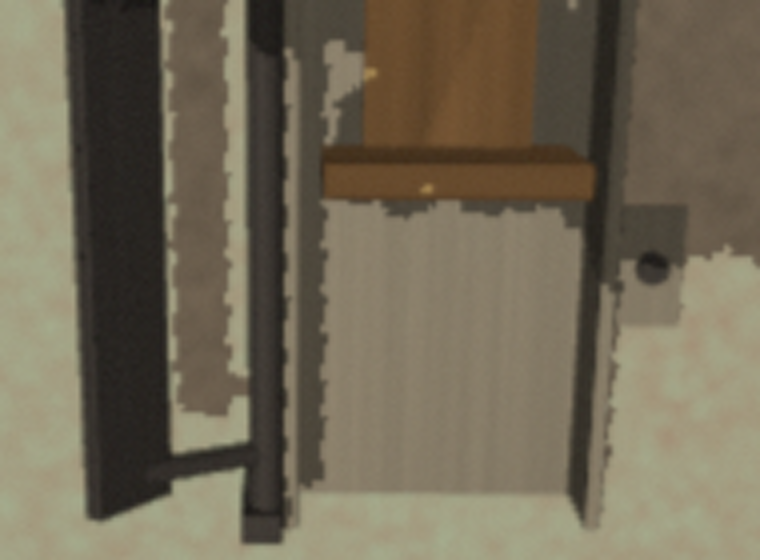

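Request:
{"op": "jog_arm", "data": {"increments": "-0.5 -3 -1 -30 0; -0.5 0 0 -40 0; -0.5 0 0 -40 0; -0.5 0 0 -30 0; -0.5 0 0 -10 0; -0.5 0 0 0 0"}}

```text
time: 3.15
tcp_pos: [0.5625, -0.0748, 0.1539]
tcp_rot: [-1.277, 1.099, -1.097]
contact_force: [0.2, -0.2, -0.4]
opening: 0.0642
```

Request:
{"op": "jog_arm", "data": {"increments": "-0.5 0 0 -8 0; -0.5 0 0 -8 0; -0.5 0 0 -8 0; -0.5 0 0 0 0"}}

```text
time: 3.65
tcp_pos: [0.563, -0.0757, 0.1294]
tcp_rot: [-1.275, 1.099, -1.099]
contact_force: [1.2, -0.5, 0.9]
opening: 0.0643
```

```bash
cat > look.py <<'E'
from fit import *
import cv2,sys
t=sys.argv[1]
s=bot.get_state();c,sn=np.cos(p[2]),np.sin(p[2]);R=np.array([[c,-sn],[sn,c]])
print("t",s["time"],"tcp chute",(R.T@(s["tcp_pos"][:2]-p[:2])*1000).round(1),"z",s["tcp_pos"][2].round(4),"F",np.round(s["contact_force"],1),"T",np.round(s["ft_torque"],2),"op",round(float(s["opening"]),4))
np.save(f"s_{t}.npy",np.r_[s["tcp_pos"],s["tcp_rot"]])
ims=[]
for n in sys.argv[2:]:
    im=bot.snapshot(n)[:,:,::-1]
    if n=="scene":im=cv2.resize(im[165:315,215:425],None,fx=3.8,fy=3.8,interpolation=cv2.INTER_CUBIC)
    if n=="top":im=cv2.resize(im[140:270,110:310],None,fx=4,fy=4,interpolation=cv2.INTER_CUBIC)
    cv2.imwrite(f"pics/{t}_{n}.png",im)
E
python3 look.py a wrist scene
```

```text
t 3.65 tcp chute [ -38.6 -275.1] z 0.1294 F [ 1.2 -0.5  0.9] T [ 0.02 -0.17 -0.02] op 0.0643
```

View pics/a_wrist.png

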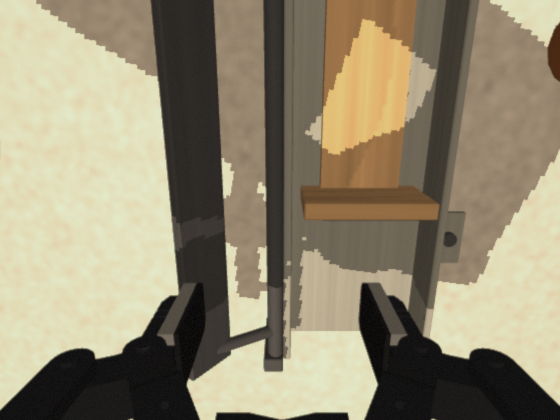

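View pics/a_scene.png

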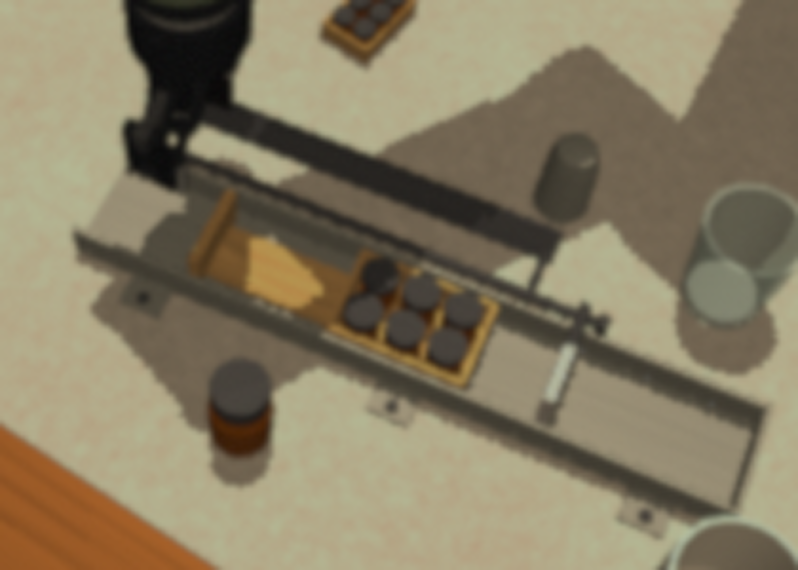

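Request:
{"op": "jog_arm", "data": {"increments": "-0.5 0 0 -6 0; -0.5 0 0 -6 0; -0.5 0 0 -6 0; -0.5 0 0 -6 0; -0.5 0 0 -6 0; -0.5 0 0 0 0"}}

```text
time: 4.5
tcp_pos: [0.5624, -0.0757, 0.0992]
tcp_rot: [-1.277, 1.1, -1.098]
contact_force: [0.1, -0.4, 3.1]
opening: 0.0641
```

```bash
python3 look.py b wrist scene
```

```text
t 4.5 tcp chute [ -39.1 -274.9] z 0.0992 F [ 0.1 -0.4  3.1] T [-0.15  0.35  0.1 ] op 0.0641
```

View pics/b_wrist.png

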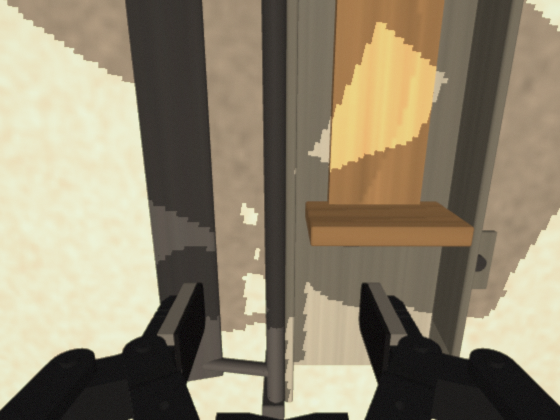

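View pics/b_scene.png

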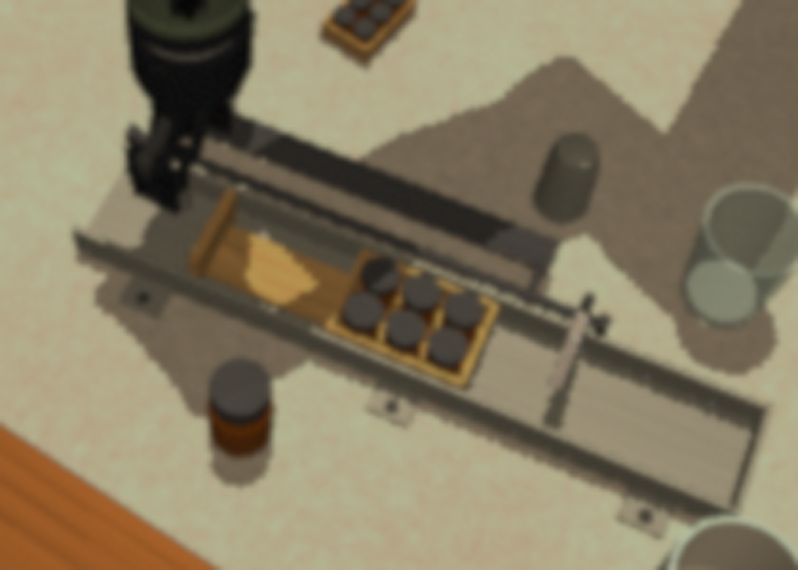

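Request:
{"op": "jog_arm", "data": {"increments": "-0.5 0 0 -5 0; -0.5 0 0 -4 0; -0.5 0 0 0 0; -0.5 0 0 0 0"}}

```text
time: 5.1
tcp_pos: [0.5638, -0.0756, 0.0914]
tcp_rot: [-1.274, 1.097, -1.1]
contact_force: [2.2, 1.8, 4.8]
opening: 0.0637
```

```bash
python3 look.py c wrist scene
python3 - <<'E'
from fit import *
for th in (.5,.6,.7,.8,.9,1.,1.1,1.25):
    a=th-.655;x=-43-47.4*np.cos(a);z=34-47.4*np.sin(a)
    q=proj("scene",c2w(p,(x,-30,z)))[0]
    print(th,round(x),round(z),((q-[215,165])*3.8).round())
E
```

```text
t 5.1 tcp chute [ -37.8 -275. ] z 0.0914 F [2.2 1.8 4.8] T [ 0.22 -0.28 -0.04] op 0.0637
0.5 -90 41 [560. 235.]
0.6 -90 37 [559. 237.]
0.7 -90 32 [558. 241.]
0.8 -90 27 [557. 245.]
0.9 -89 23 [555. 249.]
1.0 -88 18 [553. 254.]
1.1 -86 14 [551. 259.]
1.25 -82 7 [548. 268.]
```

View pics/c_wrist.png

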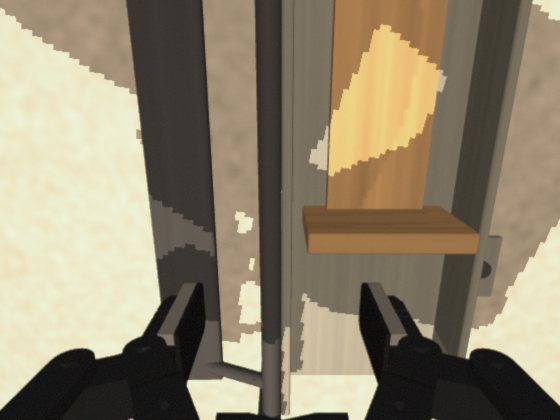

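View pics/c_scene.png

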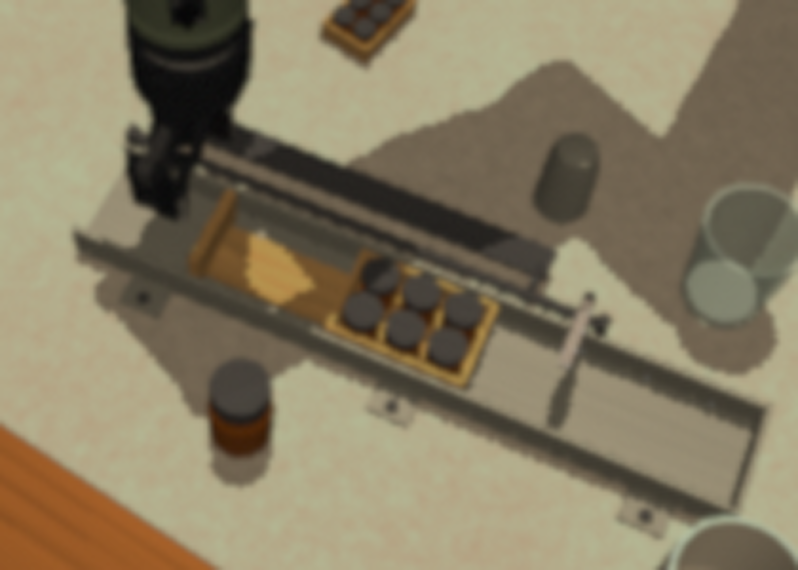

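Request:
{"op": "jog_arm", "data": {"increments": "-0.5 0 0 -2 0; -0.5 0 0 -2 0; -0.5 -1 6 0 0; -0.5 -1 6 0 0; -0.5 -1 6 0 0; -0.5 0 0 0 0"}}

```text
time: 5.95
tcp_pos: [0.5596, -0.0579, 0.0869]
tcp_rot: [-1.277, 1.098, -1.099]
contact_force: [0.9, -3.2, 5.4]
opening: 0.0642
```

```bash
python3 look.py d wrist scene
```

```text
t 5.95 tcp chute [ -39.3 -256.9] z 0.0869 F [ 0.9 -3.2  5.4] T [-0.54  0.12  0.09] op 0.0642
```

View pics/d_wrist.png

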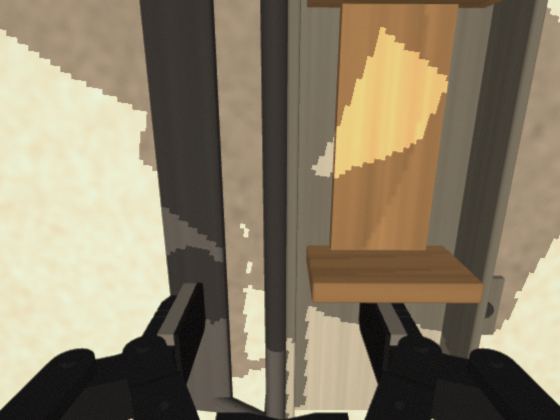

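View pics/d_scene.png

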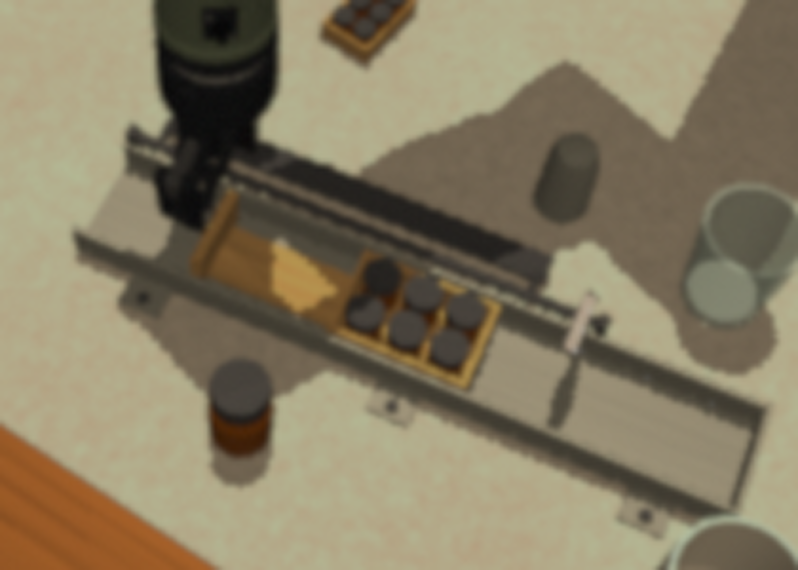

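Run:
```python
from fit import *
c,sn=np.cos(p[2]),np.sin(p[2]);R=np.array([[c,-sn],[sn,c]])
w=lambda P:(R.T@(P[:2]-p[:2])*1000).round(1)
for t,a in (("c",[(308,230),(475,230)]),("d",[(312,283),(480,283)]),("a",[(305,204),(437,204)])):
    s=np.load(f"s_{t}.npy")
    print(t,[w(wback(s,u,.04)) for u in a])
```

```text
c [array([ -29.9, -238. ]), array([  27.1, -238.1])]
d [array([ -30.2, -237.7]), array([  27.8, -237.7])]
a [array([ -29.6, -239.7]), array([  28.3, -239.8])]
```

Run:
```python
from fit import *
import cv2
im=cv2.imread("pics/d_scene.png")[190:380,470:640]
im=cv2.resize(im,None,fx=3,fy=3)
# blade: shut rect x -13..29, z16..52 at y=0; rotate about shaft (-43,34) 
for th,col in((.8,(0,0,255)),(.95,(0,255,0)),(1.1,(255,0,0))):
    c_,s_=np.cos(th),np.sin(th);P=[]
    for x,z in((-13,16),(29,16),(29,52),(-13,52)):
        dx,dz=x+43,z-34;P.append((-43+dx*c_-dz*s_,0,34+dx*s_+dz*c_))
    q=(((proj("scene",c2w(p,P))-[215,165])*3.8)-[470,190])*3
    cv2.polylines(im,[q.astype(np.int32)],True,col,1)
    a=th-.655;q=(((proj("scene",c2w(p,[(-43-47.4*np.cos(a),-30,34-47.4*np.sin(a))]))-[215,165])*3.8)-[470,190])*3
    cv2.circle(im,tuple(int(v) for v in q[0]),4,col,1)
cv2.imwrite("pics/d_ov.png",im)
```

```text
(no output)
```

View pics/d_ov.png

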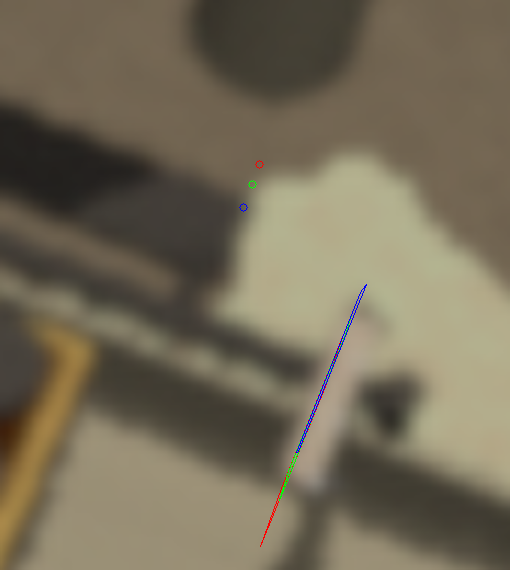

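Request:
{"op": "jog_arm", "data": {"increments": "-0.5 -1 6 0 0; -0.5 -1.2 8 0 0; -0.5 -1.2 8 0 0; -0.5 -1.2 8 0 0; -0.5 -1.2 8 0 0; -0.5 -0.5 3 0 0; -0.5 0 0 0 0"}}

```text
time: 6.92
tcp_pos: [0.5532, -0.0169, 0.0869]
tcp_rot: [-1.277, 1.099, -1.099]
contact_force: [0.5, -4.8, 5.7]
opening: 0.064
```

```bash
python3 look.py e wrist scene
```

```text
t 6.925 tcp chute [ -39.5 -215.4] z 0.0869 F [ 0.5 -4.8  5.7] T [-0.6   0.1   0.08] op 0.064
```

View pics/e_wrist.png

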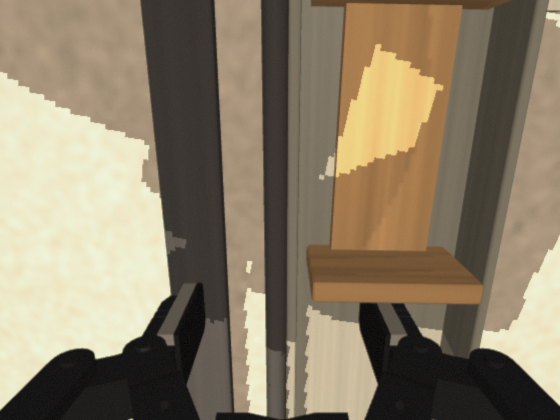

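View pics/e_scene.png

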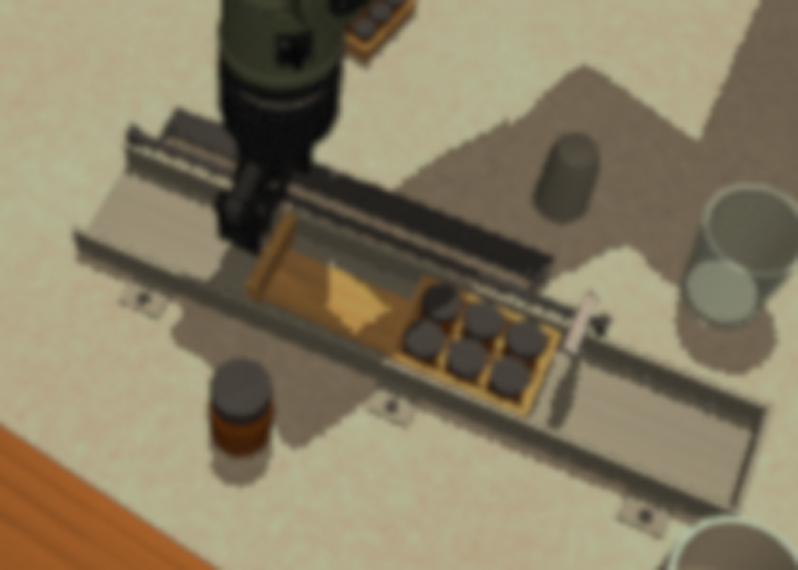

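Request:
{"op": "jog_arm", "data": {"increments": "-0.5 -0.9 6 0 0; -0.5 -1.2 8 0 0; -0.5 -1.2 8 0 0; -0.5 -1.2 8 0 0; -0.5 -1.2 8 0 0; -0.5 -1.2 8 0 0; -0.5 -0.5 3 0 0; -0.5 0 0 0 0"}}

```text
time: 8.02
tcp_pos: [0.5457, 0.0321, 0.0868]
tcp_rot: [-1.278, 1.099, -1.099]
contact_force: [-0.4, -4.1, 5.9]
opening: 0.0643
```

```bash
python3 look.py f wrist scene
```

```text
t 8.025 tcp chute [ -39.6 -165.9] z 0.0868 F [-0.4 -4.1  5.9] T [-0.64  0.05  0.03] op 0.0643
```

View pics/f_wrist.png

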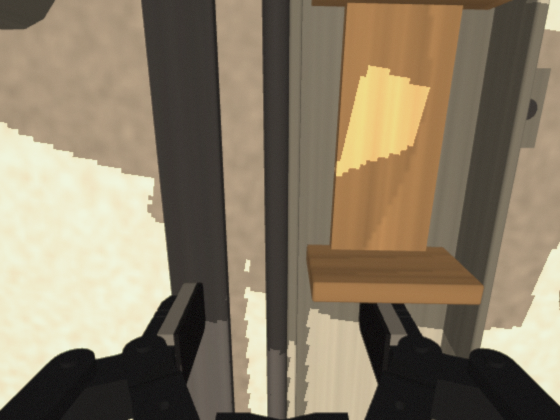

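View pics/f_scene.png

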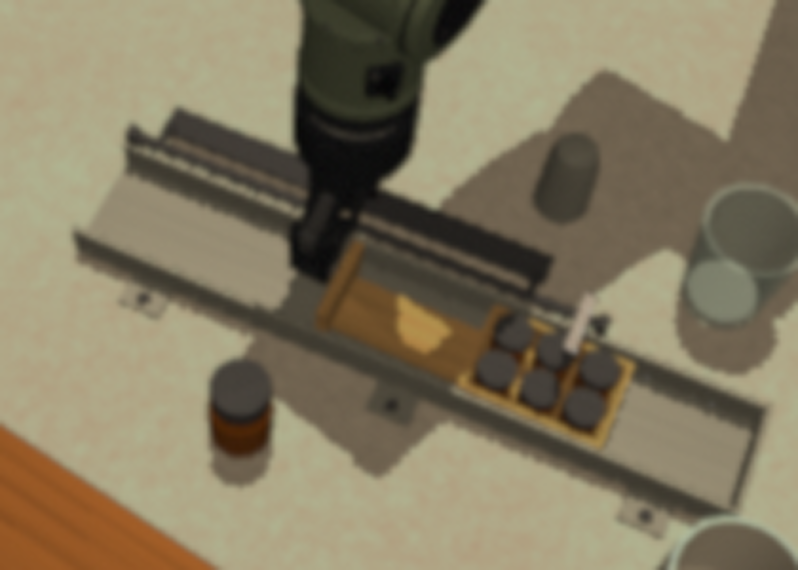

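Request:
{"op": "jog_arm", "data": {"increments": "-0.5 -0.9 6 0 0; -0.5 -1.2 8 0 0; -0.5 -1.2 8 0 0; -0.5 -1.2 8 0 0; -0.5 -1.2 8 0 0; -0.5 -1.2 8 0 0; -0.5 -1 7 0 0; -0.5 -0.7 5 0 0"}}

```text
time: 9.12
tcp_pos: [0.5371, 0.0896, 0.0868]
tcp_rot: [-1.278, 1.099, -1.099]
contact_force: [-0.3, -5.8, 6.0]
opening: 0.0641
```

Request:
{"op": "jog_arm", "data": {"increments": "-0.5 -0.3 2 0 0; -0.5 0 0 0 0"}}

```text
time: 9.38
tcp_pos: [0.5367, 0.0918, 0.0868]
tcp_rot: [-1.278, 1.099, -1.099]
contact_force: [0.2, -4.6, 5.3]
opening: 0.0641
```

```bash
python3 look.py g wrist scene top
```

```text
t 9.375 tcp chute [ -39.7 -105.5] z 0.0868 F [ 0.2 -4.6  5.3] T [-0.83  0.01 -0.  ] op 0.0641
```

View pics/g_wrist.png

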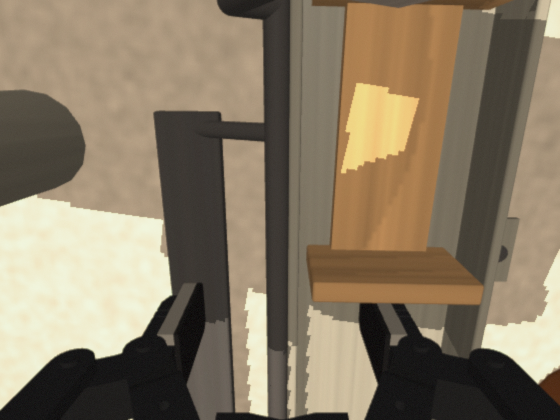

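View pics/g_scene.png

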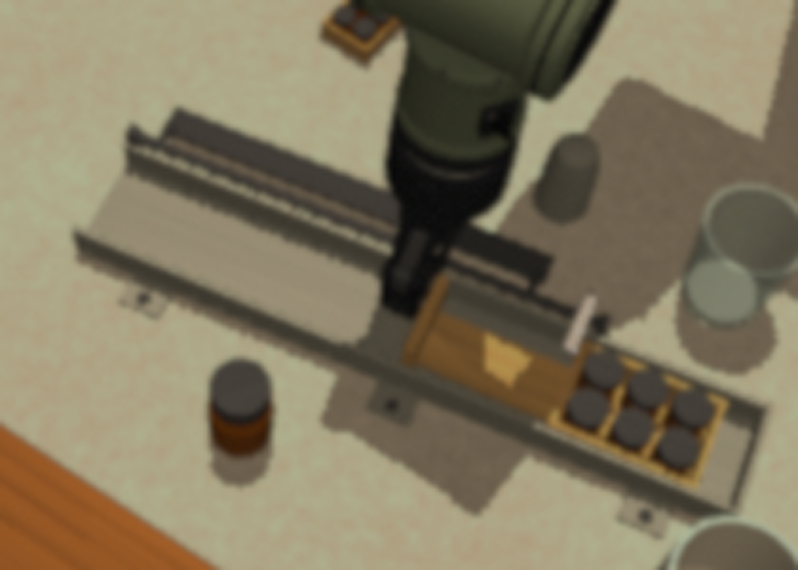

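View pics/g_top.png

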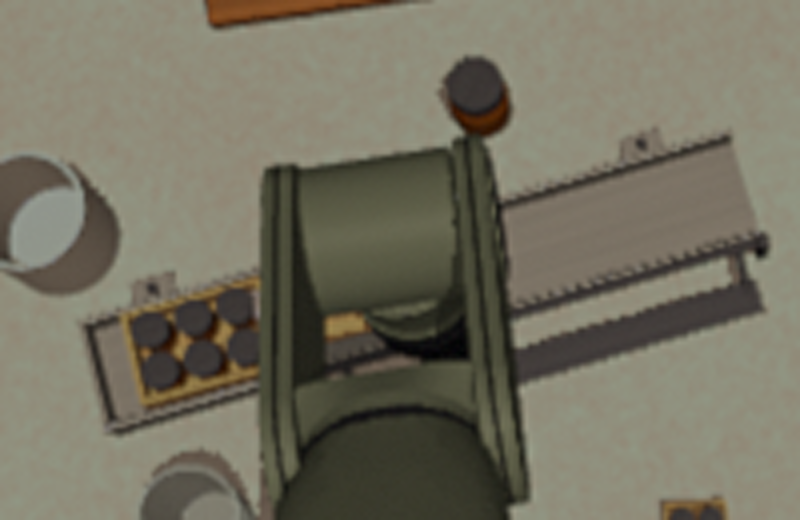

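Run:
```python
from fit import *
c,sn=np.cos(p[2]),np.sin(p[2]);R=np.array([[c,-sn],[sn,c]])
w=lambda P:(R.T@(P[:2]-p[:2])*1000).round(1)
for u in((730,400),(697,482),(550,421)):
    print(w(back("scene",((u[0]+.5)/3.8-.5+215,(u[1]+.5)/3.8-.5+165),.030)))
for u in((122,312),(144,407)): print(w(back("top",(u[0]/4+110,u[1]/4+140),.03)))
s=np.load("s_g.npy");print([w(wback(s,u,.04)) for u in((312,283),(480,283))])
```

```text
[-30.1 103.9]
[ 30.7 100.5]
[31.4  6.4]
[33.5 99.3]
[-32.9 100.8]
[array([-30.6, -86.2]), array([ 27.2, -86.2])]
```

Request:
{"op": "jog_arm", "data": {"increments": "-0.5 -0.6 4 0 0; -0.5 -0.5 3 0 0; -0.5 -0.2 1 0 0; -0.5 0 0 0 0"}}

```text
time: 10.02
tcp_pos: [0.5354, 0.0996, 0.0867]
tcp_rot: [-1.278, 1.099, -1.099]
contact_force: [0.3, -5.1, 5.4]
opening: 0.0642
```

```bash
python3 look.py i scene
```

```text
t 10.025 tcp chute [-39.8 -97.6] z 0.0867 F [ 0.3 -5.1  5.4] T [-0.97  0.    0.08] op 0.0642
```

View pics/i_scene.png

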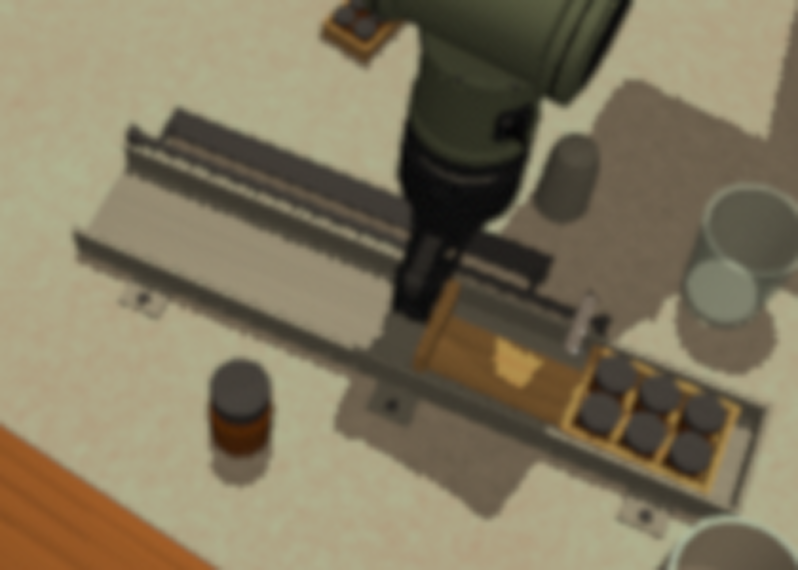

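Request:
{"op": "jog_arm", "data": {"increments": "-0.5 0.5 -4 0 0; -0.5 0.9 -6 0 0; -0.5 0 0 0 0; -0.5 0 0 6 0; -0.5 0 0 8 0; -0.5 0 0 8 0; -0.5 0 0 8 0; -0.5 0 0 8 0"}}

```text
time: 11.08
tcp_pos: [0.5386, 0.0902, 0.1261]
tcp_rot: [-1.274, 1.097, -1.101]
contact_force: [2.3, 0.5, -0.0]
opening: 0.064
```

Request:
{"op": "jog_arm", "data": {"increments": "-0.5 0 0 8 0; -0.5 0 0 10 0; -0.5 0 0 20 0; -0.5 0 0 30 0; -0.5 0 0 40 0; -0.5 0 0 40 0; -0.5 0 0 20 0; -0.5 0 0 0 0"}}

```text
time: 12.08
tcp_pos: [0.5379, 0.0904, 0.2949]
tcp_rot: [-1.274, 1.096, -1.101]
contact_force: [0.1, 0.7, 0.1]
opening: 0.0642
```

Request:
{"op": "jog_arm", "data": {"increments": "-0.5 0 -50 20 0; -0.5 0 -50 20 0; -0.5 0 -50 0 0; -0.5 0 -50 0 0; -0.5 0 -40 0 0; -0.5 0 0 0 0"}}

```text
time: 12.82
tcp_pos: [0.5362, -0.152, 0.3305]
tcp_rot: [-1.276, 1.106, -1.099]
contact_force: [-0.5, 0.1, -0.9]
opening: 0.0638
```

```bash
python3 look.py j scene top
```

```text
t 12.825 tcp chute [ -76.4 -346.5] z 0.3305 F [-0.5  0.1 -0.9] T [-0.03  0.   -0.02] op 0.0638
```

View pics/j_scene.png

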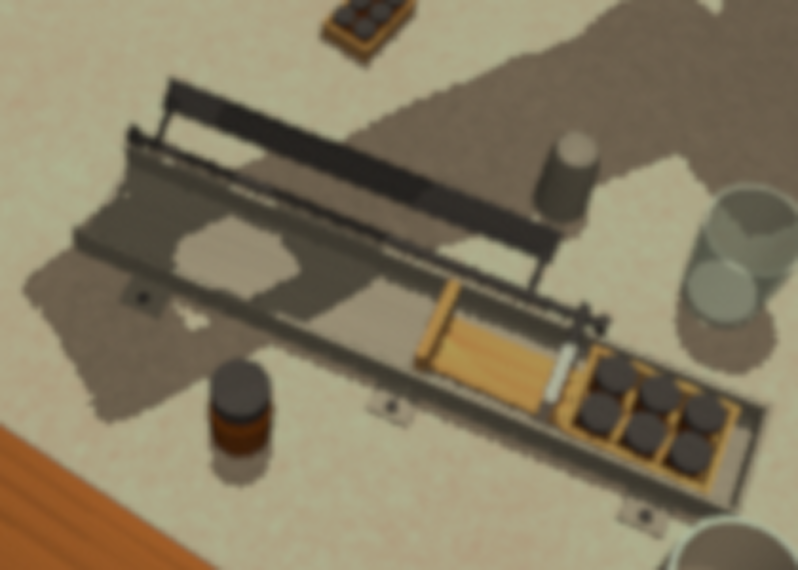

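View pics/j_top.png

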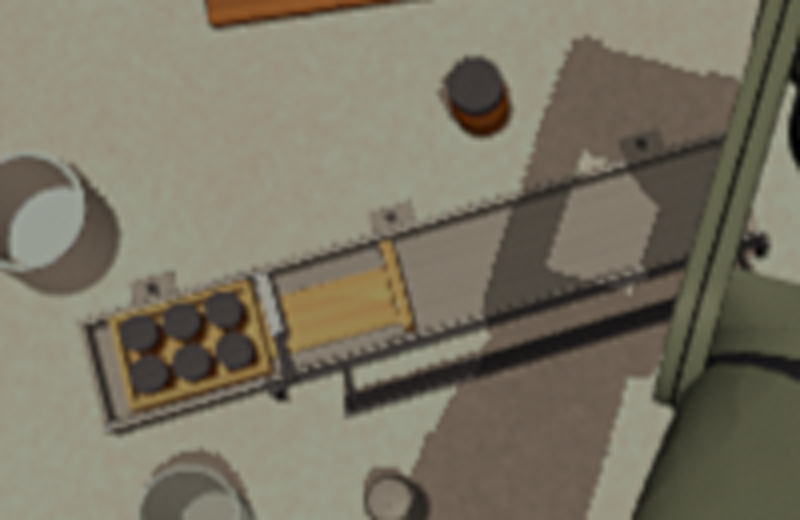

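The gate is shut behind the tray and over the tongue, with the bar back up and the bystanders unmoved.

```bash
python3 -c "
from cell import bot
print(bot.job_done())"
```

```text
the job is handed in; nothing more can be done
None
```

The rack is loaded: its tray is in the holding bay and the gate has dropped shut behind it, over the tongue. I handed the job in at about 13 s.

- **Pressing:** one fingertip held the bar down with about 5 to 6 N. Overlaying the model on the scene picture put the gate angle at about 0.97, inside the good range.
- **Pushing:** the other fingertip pushed the tab about 150 mm along the chute, with a push force of about 4 to 6 N. I then backed off about 10 mm and lifted clear.
- **Last pictures:** the gate is shut and the bar is back up. There is a small gap between the tray and the end stop. The bystanders in view (mug, tumbler, shaker, spice jar) look unmoved, and the gripper was clear of everything. The bowl, the carton and the blue rack were outside my last crops, but the arm never went near them.
- **Disagreement:** my position estimates for the rack differed by about 6 to 8 mm. The wrist camera, measuring the tab, put the tray's rear edge about 14 mm past the gate line; the scene and top cameras, measuring the tray, put it at about 5 to 7 mm. I therefore pushed 8 mm further, so the tray was past the gate and short of the end stop on either estimate.

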